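Push the casting flask through the drying cabinet's flap

TASK

Pick up the steel casting flask and stand it on the drying cabinet's runway, between the rails in front of the hanging flap, and let go of it. Then use the pusher to push it in through the flap until it is wholly inside, keeping it upright and keeping the gripper itself off the flap. Draw the pusher back out so that the flap falls shut, stand the pusher down on the bench or runway outside and let go, leaving the other things where they are.

Things in the scene. Friction and masses are not known exactly. Their poses are not given: they have to be found in the camera images.
- flask: Casting flask: plain steel cylinder filled with white plaster, 46 mm diameter, 38 mm tall, about 0.2 to 0.4 kg, standing upright on the white board. Origin: centre of its underside, z up its axis.
- cabinet: Low white drying cabinet, fixed. Origin: on the bench (z = 0) under the flap, on the centre line; x leads level through the flap into the cabinet, z up. Its floor, 6 mm thick, runs from x = -150 mm (outer end of the open runway) to the back wall at +185 mm. Tunnel 78 mm wide, side walls to z = 76 mm from x = -5 mm on, clear roof (top z = 80 mm) from x = 5 mm; blower housing behind, 125 mm high.
- runway (a point): Point on the runway's floor (z = 6 mm) on its centre line, 70 mm before the flap: a good place for the flask. Axes as the cabinet's. The runway's two rails are 64 mm apart inside, 6 mm thick, their tops 10 mm above this floor.
- flap (a joint): Angle of the steel flap (70 mm wide, 3 mm thick, 30 g), rad: 0 hanging shut, up to 1.5 as its lower edge swings into the cabinet. It hangs freely, swings inwards only and falls shut when nothing props it; the flask props it until its centre is about 75 mm past the gate.
- flap_edge (a point): Middle of the flap's lower edge, 14 mm above the bench when shut, 50 mm below its axle. A lintel bar 10 mm thick (x) spans the gate above the flap, from z = 68 to 76 mm.
- pusher: Pusher, 0.22 kg, loose tool standing on the bench: upright dark wood handle, level aluminium bar, cross head. Origin: under the handle's centre; x leads along the bar to the head, z up. Handle 34 mm along x, 24 mm across y, 100 mm tall; foot 44 mm across, 14 mm high. Bar 14 mm wide, at 10 to 26 mm height.
- pusher_grip (a point): Point on the handle's axis 80 mm above its underside: where to grip it from above, across its 24 mm.
- pusher_face (a point): Centre of the head's front face, 220 mm ahead of the handle's axis, 13 mm above the underside. Axes as the pusher's. Head 44 mm wide (y), 12 mm thick, from 0 to 26 mm height; bar and head share one flat top, so the flap slides along it as the pusher is drawn out.
- board: White ceramic soldering board, 120 x 300 x 12 mm, fixed flat on the bench. Origin: centre of its underside; long side along its y.
- dapping_block: Bystander: brass cube of 44 mm with round dimples, 0.6 kg, on the board. Origin: centre of its underside.
- tool_pot: Bystander: white pot, 72 mm diameter, 85 mm tall, with tools sticking out to about 190 mm. Origin: centre of its underside.
- crucible: Bystander: small dark tapered crucible, 44 mm wide at the top, 30 mm tall. Origin: centre of its underside.
Mind the look-alikes: they are no part of the job. Several things have the shape of the flask; the one meant has the colours described above.

How it is judged:
On the way, in this order (a step that is already met when the one before it is completed fails the run):
1. the flask stands upright on the runway between the rails, before the flap, let go (x of flask in the frame of cabinet between -0.15 and -0.02 m and y of flask in the frame of cabinet between -0.015 and 0.015 m and z of flask in the frame of cabinet below 0.012 m and angle between flask's own z axis and vertical below 0.1 rad and linear speed of flask below 0.02 m/s and contact force between the fingers and flask below 0.05 N), for 0.2 s.
2. the pusher pushes the flask through the gate, the flap riding open over it (x of flask in the frame of cabinet between 0 and 0.07 m and z of flask in the frame of cabinet below 0.015 m and value of joint flap above 0.5 rad and contact force between pusher and flask above 0.02 N and contact force between the fingers and flask below 0.05 N).
At the end, for the whole second after the job is handed in: The flask stands upright (within 0.1 rad) on the cabinet's floor, wholly behind the flap (centre over 30 mm past it); the flap hangs shut (under 0.06 rad); the pusher stands upright (within 0.12 rad) on the bench or runway with its head outside the flap, released; flask and pusher at rest (x of flask in the frame of cabinet between 0.03 and 0.18 m and y of flask in the frame of cabinet between -0.04 and 0.04 m and z of flask in the frame of cabinet below 0.015 m and angle between flask's own z axis and vertical below 0.1 rad and linear speed of each of flask, pusher below 0.02 m/s and value of joint flap below 0.06 rad and x of pusher_face in the frame of cabinet below -0.003 m and angle between pusher's own z axis and vertical below 0.12 rad and height (world z) of pusher below 0.025 m and contact force between the fingers and pusher below 0.05 N); the robot touches nothing.
It fails at once if the flask is tipped over (more than 0.5 rad) (angle between flask's own z axis and vertical above 0.5 rad).
It fails at once if the gripper touches the flap (over 0.5 N) (contact force between the fingers and flap above 0.5 N).
It fails at once if a bystander (dapping block, tool pot, crucible) is moved more than 20 mm (distance of any of dapping_block, tool_pot, crucible from where it was at the start of the episode above 0.02 m).
It also fails if it takes over 64 s, if anything falls off the work surface, if the arm or the gripper's body presses on something with over 40 N, if the wrist force passes 120 N, or if a joint passes its speed limit or range.

ROBOT

A 7-joint arm with a two-finger parallel gripper is mounted at the origin on the work surface. World frame = base frame: x ahead of the robot, y to its left, z up, the work surface at z = 0. Lengths are in m, angles in rad, forces in N, time in s.
With the tool pointing down it reaches from about 0.4 to 0.85 m from the base axis. Payload 10.4 kg.
Tool frame: the origin (TCP) lies at the very end of the fingers, on their centre line; the grasp point (between the pads) lies 19 mm behind it; z points along the fingers, y is the direction in which the jaws open and shut (so a half turn about z gives the same grasp; the last joint's range is limited). The gripper opens to 87 mm and grips with 3 to 60 N. Pads are 19 mm wide; open, the fingers measure 117 mm over their backs; the gripper's body (75 mm by 190 mm) begins 51 mm behind the grasp point.
Start: joints at [-1.143, 0.332, -0.065, 1.46, 0.022, 1.35, -0.088], TCP at [0.272, 0.563, 0.223] pointing down, gripper open.
Joint ranges: [-2.6, 2.6], [-0.5, 2.12], [-1.47, 1.34], [0.16, 2.42], [-1.27, 4.41], [0.06, 2.06], [-2.6, 2.6]. Speed limits (rad/s): [2.22, 2.22, 2.79, 2.79, 3.14, 3.14, 3.14].

INTERFACE

Orientations are given as a unit quaternion [x, y, z, w].
In Python, from bench import read_state, imaging, r gives the robot as it stands. The module is installed in compiled form; this text tells all that it offers.
- The arm moves only by the tool move_arm, never from a script. Its argument "series" is a list of rows, each a list of 4 numbers: the shift along the tool's x, y, z in m, then the turn about the tool's z in rad. In form: [[x, y, z, roll], ...]. A call has 1 to 20 rows; each row is the pose to reach, as a shift and turn from the pose commanded when the call began, along the tool's axes at that moment; what a row does not reach only later rows make up. A row lasts 1/10 s, in which the tool goes at most 50 mm and 8.59 degrees, less where a joint would pass 70% of its speed; a pose out of reach is approached as far as the arm can. A call with a gripper value outside its range is refused whole. "claw" is the gripper's target within -1 to 1 (fully open at 1, half-way at 0, shut at -1), set as the call begins (left out, the last holds). The fingers move at their own pace and stop on an object; "newtons" is the grip in N (left out, the last holds). Time passes only in rows, so rows that repeat a pose let the fingers close. It gives the time, the measured TCP pose, the force and the opening at its end, in the units of the state.
- read_state(): the state, without advancing time (a new reading comes with each control period).
- imaging.camera(name): name is "side" or "top"; returns (picture, depth): 420x560x3 uint8, red, green, blue; 420x560 float32, m along the optical axis (not along the pixel's ray), 0 where there is no reading.
- imaging.get_calibration(name): a dict with "camera_matrix" (3x3 intrinsics, pixels), "k1" (the pictures are not rectified: a ray, as slopes to the right and down, at radius r is drawn at 1 + k1 r^2 times it, then the intrinsics apply), "R" (3x3) and "t" (3): a world point X has camera coordinates R X + t. Camera axes: x right, y down, z forward; pixel columns grow to the right and rows downward; lengths in m; the calibration is good to about 2 mm. A picture is of the moment at which its call begins. get_calibration takes no time and is no camera call.
- r.close_job(): hands the job in, once; it reports no verdict.
The state is a dict: "time": time; "joint_positions": joint angles; "joint_vel": joint speeds; "joint_torque": joint torques, N m; "ee_pos": TCP position; "eef_rot": TCP orientation; "ft_force": force on the tool from outside, world axes, zero at the start; "torque": the same for the moment, N m; "width": finger opening in m.
Only numpy, scipy, OpenCV 4.12 (cv2) and the standard library are available. Lean on these libraries where they do the work, as an engineer would, in place of code of your own. Each camera call takes 0.05 s, during which the arm holds its last target.

## Working session

There is one attempt and no reset: what is moved stays moved. The work goes in short steps, Python scripts to look and compute and a tool call to move; the robot and the scene stay as the last step left them, time stands still between calls to the robot, and variables do not carry over. Pictures are saved under pics/ and viewed, and the job is handed in when it is done.

Besides the shell and the picture viewer there is one more tool, called after "Call:" as name(argument=value, ...) on one line, values as JSON. move_arm: Moves the arm, as the interface text tells. Its arguments: {"type":"object","properties":{"series":{"type":"array","items":{"type":"array","items":{"type":"number"}}},"claw":{"type":"number"},"newtons":{"type":"number"}},"required":["series"]}

```bash
mkdir -p pics
cat > h.py <<'E'
import numpy as np, cv2
from bench import read_state, imaging, r
def cal(n):
    c=imaging.get_calibration(n); return np.array(c["camera_matrix"]),float(c["k1"]),np.array(c["R"]),np.array(c["t"])
def ray(n,uv):
    K,k1,R,t=cal(n)
    d=cv2.undistortPoints(np.array(uv,float).reshape(-1,1,2),K,np.array([k1,0,0,0.])).reshape(-1,2)
    D=np.c_[d,np.ones(len(d))]@R   # R^T d
    return -R.T@t, D
def onplane(n,uv,z):
    o,D=ray(n,uv); s=(z-o[2])/D[:,2]; return o+D*s[:,None]
def proj(n,X):
    K,k1,R,t=cal(n)
    return cv2.projectPoints(np.array(X,float).reshape(-1,1,3),cv2.Rodrigues(R)[0],t,K,np.array([k1,0,0,0.]))[0].reshape(-1,2)
def cloud(n,depth):
    H,W=depth.shape; u,v=np.meshgrid(np.arange(W),np.arange(H))
    o,D=ray(n,np.c_[u.ravel(),v.ravel()]); 
    return (o+D*depth.ravel()[:,None]).reshape(H,W,3)
def tri(uv1,uv2,n1="side",n2="top"):
    o1,D1=ray(n1,uv1);o2,D2=ray(n2,uv2);out=[]
    for a,b in zip(D1,D2):
        s=np.linalg.lstsq(np.c_[a,-b],o2-o1,rcond=None)[0]; p=o1+a*s[0];q=o2+b*s[1]
        out.append(np.r_[(p+q)/2,np.linalg.norm(p-q)])
    return np.array(out)
E
python3 - <<'E'
from h import *
for n in("side","top"):
    p,d=imaging.camera(n); cv2.imwrite(f"pics/{n}0.png",p[:,:,::-1]); np.savez(f"{n}0.npz",p=p,d=d)
    K,k1,R,t=cal(n); print(n,K[0,0],k1,-R.T@t,R[2],(d==0).mean())
print(read_state())
E
```

```text
side 535.8289225699248 -0.02961620042517096 [ 0.27350586 -1.00728626  0.9358205 ] [ 0.17538153  0.73880387 -0.65069974] 0.004119897959183673
top 439.1088066267223 -0.023949620225935834 [ 0.33750291 -0.00847562  1.05568281] [ 0.19877834 -0.01828139 -0.97987395] 0.003711734693877551
{'time': 0.1, 'joint_positions': array([-1.14255396,  0.33278238, -0.06468543,  1.46081479,  0.02160733,
        1.34988891, -0.08849521]), 'joint_vel': array([-0.0008011 , -0.0004565 , -0.00097556, -0.00235881,  0.00023159,
        0.00041209,  0.00090913]), 'joint_torque': array([ 2.25382501e-03, -6.24543428e+01,  2.54965795e-02, -3.90720963e+01,
       -6.12814771e-02,  3.65863333e-02,  6.17943942e-05]), 'ee_pos': array([0.27219882, 0.56225396, 0.22187019]), 'eef_rot': array([ 2.23511536e-01,  9.74701100e-01, -5.90174806e-04, -1.02210590e-04]), 'ft_force': array([-0.29538221, -1.19882711, -0.10073993]), 'torque': array([-0.00537835, -0.00281642,  0.02133039]), 'width': 0.0868884292182086}
```

View pics/side0.png

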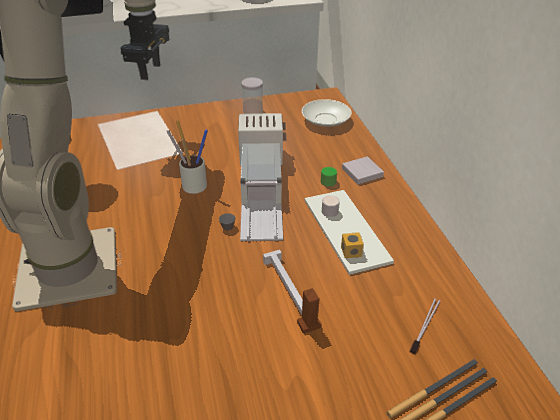

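View pics/top0.png

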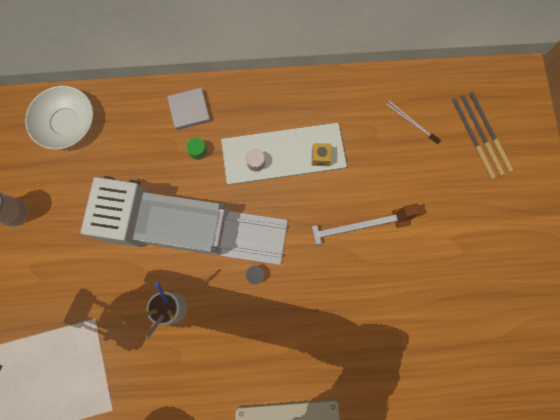

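Candidates for the flask: the grey-and-white cylinder on the board, side (330,206) / top (256,159); the green cylinder, side (329,177) / top (196,148); the dark crucible, side (227,221) / top (256,274); and the tall clear jar, side (252,95) / top (12,210). By the description I choose the one on the board and check it in a crop.

Run:
```python
from h import *
S=np.load("side0.npz");T=np.load("top0.npz")
a=cv2.resize(S["p"][120:290,200:400],None,fx=3.9,fy=3.5,interpolation=cv2.INTER_CUBIC)
cv2.imwrite("pics/c1.png",a[:,:,::-1][:600,:790])
a=cv2.resize(T["p"][120:285,75:440],None,fx=2.19,fy=2.19,interpolation=cv2.INTER_CUBIC)
cv2.imwrite("pics/c2.png",a[:,:,::-1])
# depth-based heights
for n,Z in(("side",S),("top",T)):
    C=cloud(n,Z["d"]); np.save(n+"C.npy",C)
    pts={"side":[(330,201),(352,238),(310,292),(262,222),(275,258),(290,285)],"top":[(256,155),(320,152),(411,211),(255,237),(317,235),(360,227)]}[n]
    for u,v in pts: print(n,(u,v),C[v,u].round(4))
```

```text
side (330, 201) [0.6833 0.0346 0.0501]
side (352, 238) [ 0.6855 -0.1252  0.0591]
side (310, 292) [ 0.5238 -0.3039  0.1026]
side (262, 222) [0.5003 0.0443 0.0062]
side (275, 258) [ 0.4949 -0.1207  0.0319]
side (290, 285) [ 0.508  -0.21    0.0283]
top (256, 155) [0.6885 0.0343 0.0532]
top (320, 152) [ 0.6836 -0.1187  0.0592]
top (411, 211) [ 0.5176 -0.3046  0.1021]
top (255, 237) [0.4976 0.0502 0.0079]
top (317, 235) [ 0.4892 -0.0975  0.0282]
top (360, 227) [ 0.5013 -0.2011  0.0283]
```

View pics/c1.png

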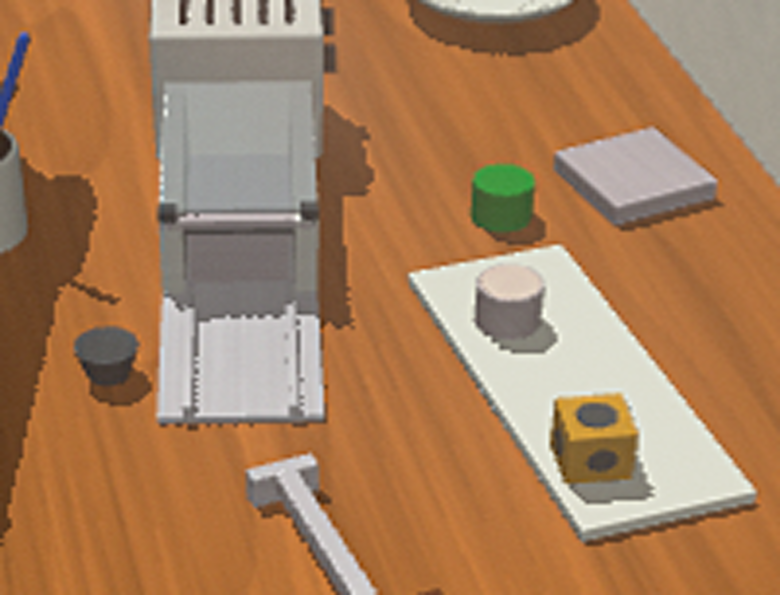

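View pics/c2.png

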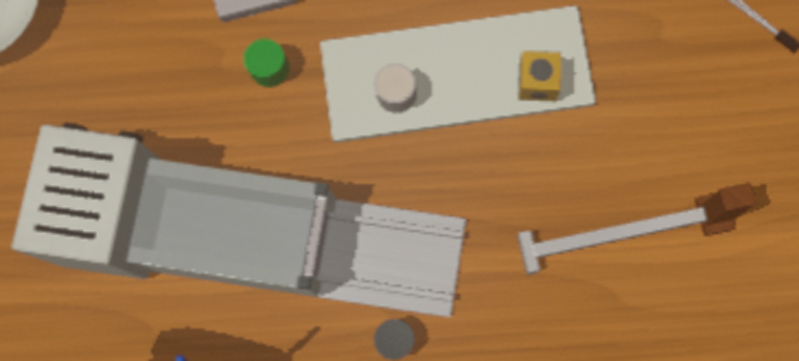

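```bash
python3 - <<'E'
from h import *
S=np.load("side0.npz");T=np.load("top0.npz");CS=np.load("sideC.npy");CT=np.load("topC.npy")
# flask top: points by height 0.045..0.056 around
for n,C in(("side",CS),("top",CT)):
    m=(np.hypot(C[...,0]-.687,C[...,1]-.034)<.04)&(C[...,2]>.043)
    P=C[m]; z=np.median(P[:,2]); mm=(m&(abs(C[...,2]-z)<.006)).astype(np.uint8)
    cs=max(cv2.findContours(mm,0,2)[0],key=cv2.contourArea)
    q=onplane(n,cs.reshape(-1,2),z)
    c,rad=cv2.minEnclosingCircle(q[:,:2].astype(np.float32)); print(n,"flask top z",z,c,rad*2, P[:,:2].mean(0),cv2.moments(mm,True)["m00"])
    m=(abs(C[...,0]-.68)<.13)&(abs(C[...,1])<.22)&(C[...,2]>.006)&(C[...,2]<.02);print(" board z",np.median(C[m][:,2]))
    # pusher
    hsv=cv2.cvtColor(np.load(n+"0.npz")["p"],cv2.COLOR_RGB2HSV)
    m=(C[...,2]>.02)&(C[...,2]<.034)&(C[...,1]<-.07)&(C[...,1]>-.34)&(abs(C[...,0]-.5)<.06)&(hsv[...,1]<80)
    P=C[m]; z=np.median(P[:,2]);cs=np.argwhere(m)[:,::-1]; q=onplane(n,cs,z)[:,:2]
    b=q[(q[:,1]<q[:,1].max()-.04)]
    l=cv2.fitLine(b.astype(np.float32),cv2.DIST_HUBER,0,.01,.01).ravel(); print(" pusher bar z",z,"line",l,"len n",len(b), np.degrees(np.arctan2(l[1],l[0])))
    d=l[:2]*np.sign(l[1]); s=(q-l[2:])@d; e=(q-l[2:])@np.array([-d[1],d[0]])
    print("  face end",l[2:]+d*s.max(), "head width",e[s>s.max()-.012].min(),e[s>s.max()-.012].max(),"len",s.max()-s.min())
    m=(C[...,2]>.09)&(C[...,2]<.112)&(np.hypot(C[...,0]-.52,C[...,1]+.305)<.05)
    q=C[m]; rct=cv2.minAreaRect(q[:,:2].astype(np.float32)); print(" handle top",np.median(q[:,2]),rct)
    # cabinet roof / housing
    m=(C[...,2]>.115)&(C[...,2]<.135)&(np.hypot(C[...,0]-.55,C[...,1]-.37)<.12)
    q=C[m];print(" housing",np.median(q[:,2]),cv2.minAreaRect(q[:,:2].astype(np.float32)))
    m=(C[...,2]>.07)&(C[...,2]<.086)&(np.hypot(C[...,0]-.53,C[...,1]-.22)<.13)
    q=C[m];print(" roof",np.median(q[:,2]),cv2.minAreaRect(q[:,:2].astype(np.float32)))
    for zz in(.006,.016):
      pass
E
python3 - <<'E'
from h import *
# runway outer corners and crucible
print(onplane("top",[(287.3,219.5),(280.5,263.8)],.006))
print(onplane("side",[(200+158/3.9,120+423/3.5),(200+324/3.9,120+420/3.5)],.003))
# rails near end inside: view zoom
p=np.load("top0.npz")["p"];a=cv2.resize(p[190:275,200:300],None,fx=7,fy=7,interpolation=cv2.INTER_CUBIC);cv2.imwrite("pics/c3.png",a[:,:,::-1])
p=np.load("side0.npz")["p"];a=cv2.resize(p[140:250,225:300],None,fx=5.4,fy=5.4,interpolation=cv2.INTER_CUBIC);cv2.imwrite("pics/c4.png",a[:,:,::-1])
E
```

```text
side flask top z 0.050889438986010394 (0.6824434995651245, 0.032011743634939194) 0.05602008104324341 [0.68369505 0.03184919] 178.0
 board z 0.013027146630203545
 pusher bar z 0.026514225465693375 line [ 0.12840705 -0.9917216   0.5074309  -0.2058992 ] len n 333 -82.622444
  face end [ 0.49258729 -0.091258  ] head width -0.020672228687018013 0.024080976834640614 len 0.1973007822743562
 handle top 0.09998827666017585 ((0.5234976410865784, -0.31061485409736633), (0.024696286767721176, 0.03582204133272171), 11.839143753051758)
 housing 0.1259145377725039 ((0.5673766136169434, 0.35483184456825256), (0.1149485632777214, 0.1293029934167862), 76.55924987792969)
 roof 0.08066025528849985 ((0.5449066758155823, 0.21437832713127136), (0.21043066680431366, 0.13363631069660187), 80.61114501953125)
top flask top z 0.05099083240168145 (0.6820698976516724, 0.03841979056596756) 0.04715729504823685 [0.68194032 0.03851034] 280.0
 board z 0.01254696785271825
 pusher bar z 0.026103272721799353 line [ 0.14360975 -0.9896344   0.50747705 -0.20921285] len n 429 -81.74322
  face end [ 0.48995123 -0.08844008] head width -0.02182620652945557 0.022203017676209427 len 0.20576001988314277
 handle top 0.09982824493489328 ((0.5217624306678772, -0.30731841921806335), (0.02409798838198185, 0.03462601453065872), 7.75312614440918)
 housing 0.12603810437506968 ((0.565240204334259, 0.3572016954421997), (0.10280729085206985, 0.13032734394073486), 77.42701721191406)
 roof 0.08065874655294913 ((0.5356075763702393, 0.22607147693634033), (0.2082238495349884, 0.12904566526412964), 77.53968048095703)
[[ 0.5354072  -0.03049691  0.006     ]
 [ 0.42926672 -0.00680152  0.006     ]]
[[ 0.43121553 -0.01089725  0.003     ]
 [ 0.53778285 -0.03370962  0.003     ]]
```

View pics/c3.png

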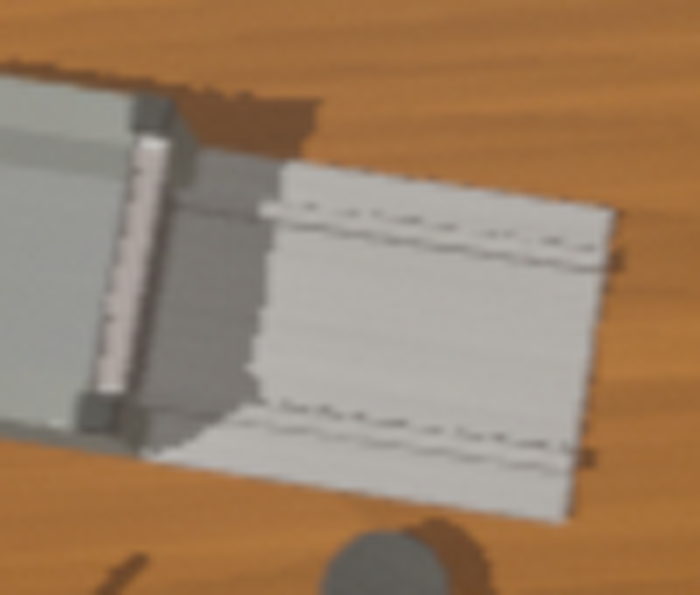

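View pics/c4.png

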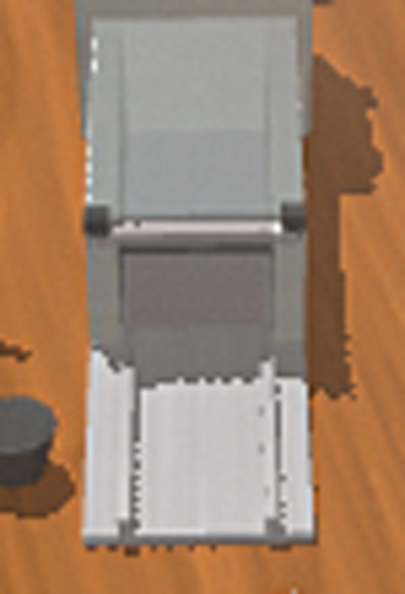

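Run:
```python
from h import *
d=np.array([.2173,.9761]);nn=np.array([-d[1],d[0]])
o0=np.array([.4834,-.0205])+.15*d
def loc(P): P=np.atleast_2d(P)[:,:2]-o0; return np.c_[P@d,P@nn].round(4)
c=lambda x,y:(200+x/7-.43,190+y/7-.43)
print("origin guess",o0)
print("rails T",loc(onplane("top",[c(600,258),c(580,458),c(300,215),c(290,408)],.016)))
print("lintel T",loc(onplane("top",[c(150,140),c(110,390)],.076)))
print("runway side edges T",loc(onplane("top",[c(612,210),c(565,520),c(350,172),c(200,465)],.006)))
e=lambda x,y:(225+x/5.4-.4,140+y/5.4-.4)
print("rails S",loc(onplane("side",[e(128,520),e(275,520)],.016)))
print("lintel S",loc(onplane("side",[e(95,217),e(293,217)],.076)))
print("edge S",loc(onplane("side",[e(85,535),e(315,535)],.006)))
print("head T/S",loc([[.48995,-.08844],[.49259,-.09126]]))
print(cv2.minAreaRect.__name__)
# tall pts
C=np.load("topC.npy"); 
m=(C[...,2]>.073)&(C[...,2]<.084)&(np.hypot(C[...,0]-.53,C[...,1]-.22)<.2)
q=(C[m][:,:2]-o0); x=q@d;y=q@nn
for a in np.arange(0,.18,.02):
    k=(x>a)&(x<a+.02); print(round(a,2),k.sum(),y[k].min().round(4),y[k].max().round(4),end=" | ")
print("\ncrucible",)
m=(C[...,2]>.024)&(C[...,2]<.036)&(np.hypot(C[...,0]-.41,C[...,1]-.055)<.05);print(C[m].mean(0),loc(C[m].mean(0)))
m=(C[...,2]>.05)&(C[...,2]<.066)&(np.hypot(C[...,0]-.68,C[...,1]+.12)<.05);print("block",C[m].mean(0))
m=(C[...,2]>.16)&(C[...,2]<.25);print("tool pot high",C[m][:,:].min(0),C[m].max(0))
```

```text
origin guess [0.515995 0.125915]
rails T [[-0.1464 -0.0336]
 [-0.15    0.0354]
 [-0.0421 -0.0329]
 [-0.05    0.0333]]
lintel T [[ 0.003  -0.0398]
 [ 0.0011  0.0427]]
runway side edges T [[-0.1478 -0.0527]
 [-0.1479  0.056 ]
 [-0.0555 -0.0523]
 [-0.0217  0.0562]]
rails S [[-0.1478  0.0328]
 [-0.1493 -0.0366]]
lintel S [[ 0.0118  0.0497]
 [ 0.0095 -0.0494]]
edge S [[-0.147   0.0535]
 [-0.1493 -0.0556]]
head T/S [[-0.2149 -0.0212]
 [-0.2171 -0.0243]]
minAreaRect
0.0 395 -0.0531 0.0573 | 0.02 416 -0.0528 0.0572 | 0.04 441 -0.0529 0.2009 | 0.06 431 -0.0532 0.199 | 0.08 425 -0.0534 0.2053 | 0.1 435 -0.0536 0.2016 | 0.12 408 -0.0539 0.1965 | 0.14 410 -0.0531 0.0571 | 0.16 414 -0.053 0.0574 | 
crucible
[0.40665296 0.05613964 0.02997137] [[-0.0919  0.0916]]
block [ 0.68401414 -0.12195064  0.05644699]
tool pot high [0.25362723 0.20384829 0.16005602] [0.39400061 0.5153329  0.22783605]
```

```bash
cat >> h.py <<'E'
from scipy.spatial.transform import Rotation as Ro
def go(pos,head):
    "shift in tool axes to reach world pos with jaw heading (deg, mod 180)"
    s=read_state(); R=Ro.from_quat(s["eef_rot"]).as_matrix(); y=R[:,1]
    h=np.degrees(np.arctan2(y[1],y[0])); dh=(head-h+90)%180-90
    print("t",round(s["time"],2),"pos",s["ee_pos"].round(4),"head",h.round(2),"tilt",R[:,2].round(3),"w",round(s["width"],4),"F",s["ft_force"].round(2),"q7",s["joint_positions"][6].round(2))
    print("  shift",(R.T@(np.array(pos)-s["ee_pos"])).round(4),"roll",round(-np.radians(dh),4))
d=np.array([.2173,.9761]);nn=np.array([-d[1],d[0]]);o0=np.array([.5150,.1262])
def cab(x,y=0,z=0): return np.r_[o0+d*x+nn*y,z]
def loc(P): P=np.atleast_2d(P)[:,:2]-o0; return np.c_[P@d,P@nn].round(4)
E
python3 - <<'E'
from h import *
cs={}
for n,(u,v) in {"side":(330,206),"top":(256,159)}.items():
    p=np.load(n+"0.npz")["p"][v-25:v+25,u-25:u+25]; a=cv2.resize(p,None,fx=10,fy=10,interpolation=cv2.INTER_CUBIC)
    cv2.imwrite(f"pics/f_{n}.png",a[:,:,::-1])
a=np.hstack([cv2.imread("pics/f_side.png"),cv2.imread("pics/f_top.png")]);cv2.imwrite("pics/f.png",a[:,:,:][:, :].copy() if a.shape[1]<=800 else cv2.resize(a,(800,400)))
go([.682,.035,.15],77.4)
E
```

```text
t 0.1 pos [0.2722 0.5623 0.2219] head 64.17 tilt [-0.    -0.001 -1.   ] w 0.0869 F [-0.3 -1.2 -0.1] q7 -0.09
  shift [-0.5986 -0.2959  0.0723] roll -0.2309
```

View pics/f.png

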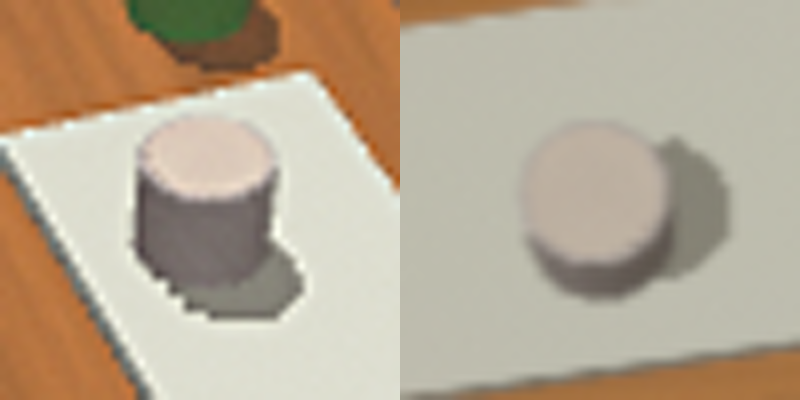

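The crop shows a grey steel wall with a white plaster top on the white board, so this is the flask. Its top centre is at side (330.2,200.2) and top (254.8,157.6). I triangulate it and move over it.

Run:
```python
from h import *
P=tri([(330.2,200.2)],[(254.8,157.6)]);print(P, onplane("side",[(330.2,200.2)],.0505),onplane("top",[(254.8,157.6)],.0505))
```

```text
[[0.68409596 0.03760435 0.04998582 0.00157488]] [[0.68471596 0.03721545 0.0505    ]] [[0.68309071 0.03764818 0.0505    ]]
```

Call:
move_arm(series=[[-0.03,-0.015,-0.04,0],[-0.07,-0.035,-0.05,-0.05],[-0.11,-0.055,-0.05,-0.12],[-0.15,-0.075,-0.05,-0.2],[-0.19,-0.095,-0.05,-0.231],[-0.23,-0.115,-0.05,-0.231],[-0.27,-0.135,-0.05,-0.231],[-0.31,-0.155,-0.05,-0.231],[-0.35,-0.175,-0.05,-0.231],[-0.39,-0.195,-0.05,-0.231],[-0.43,-0.215,-0.04,-0.231],[-0.47,-0.235,-0.02,-0.231],[-0.51,-0.255,0,-0.231],[-0.54,-0.27,0.02,-0.231],[-0.57,-0.285,0.04,-0.231],[-0.59,-0.292,0.06,-0.231],[-0.5986,-0.296,0.07,-0.231],[-0.5986,-0.296,0.07,-0.231],[-0.5986,-0.296,0.07,-0.231]], claw=1)

```text
time: 2.0
ee_pos: [0.6819, 0.0368, 0.1531]
eef_rot: [0.109, 0.994, 0.0, -0.0]
ft_force: [-0.5, 0.1, -0.5]
width: 0.0869
```

Run:
```python
from h import *
go([.684,.0375,.027],77.4)
```

```text
t 2.0 pos [0.6819 0.0368 0.1531] head 77.47 tilt [ 0.     0.001 -1.   ] w 0.0869 F [-0.48  0.1  -0.53] q7 1.33
  shift [-0.0019  0.0011  0.1261] roll 0.0012
```

Call:
move_arm(series=[[-0.002,0.001,0.03,0],[-0.002,0.001,0.06,0],[-0.002,0.001,0.085,0],[-0.002,0.001,0.105,0],[-0.002,0.001,0.118,0],[-0.002,0.001,0.126,0],[-0.002,0.001,0.126,0]])

```text
time: 2.7
ee_pos: [0.6841, 0.0367, 0.0265]
eef_rot: [0.109, 0.994, 0.0, -0.0]
ft_force: [-1.2, -0.5, 0.2]
width: 0.0867
```

Call:
move_arm(series=[[0,0,0,0],[0,0,0,0],[0,0,0,0],[0,0,0,0],[0,0,0,0],[0,0,0,0],[0,0,0,0],[0,0,0,0]], claw=-1, newtons=20)

```text
time: 3.5
ee_pos: [0.6843, 0.0359, 0.0266]
eef_rot: [0.11, 0.994, 0.0, 0.0]
ft_force: [0.3, -0.9, 0.8]
width: 0.0459
```

Run:
```python
from h import *
go(cab(-.095,0,.06),77.4)
```

```text
t 3.5 pos [0.6843 0.0359 0.0266] head 77.4 tilt [ 0.  0. -1.] w 0.0459 F [ 0.3  -0.93  0.83] q7 1.35
  shift [ 0.1849 -0.0438 -0.0334] roll 0.0
```

Call:
move_arm(series=[[0,0,-0.02,0],[0,0,-0.05,0],[0,0,-0.075,0],[0.02,-0.005,-0.08,0],[0.05,-0.012,-0.08,0],[0.08,-0.02,-0.08,0],[0.11,-0.028,-0.08,0],[0.14,-0.035,-0.08,0],[0.165,-0.04,-0.08,0],[0.18,-0.043,-0.08,0],[0.185,-0.044,-0.08,0],[0.185,-0.044,-0.06,0],[0.185,-0.044,-0.04,0],[0.185,-0.044,-0.034,0],[0.185,-0.044,-0.034,0]])

```text
time: 5.0
ee_pos: [0.4939, 0.0331, 0.0598]
eef_rot: [0.11, 0.994, -0.0, -0.001]
ft_force: [-0.1, 0.3, -2.5]
width: 0.0456
```

Run:
```python
from h import *
go(cab(-.095,0,.0215),77.4)
ims=[]
for n in("side","top"):
    p,dd=imaging.camera(n); u,v=proj(n,cab(-.08,0,.03))[0].astype(int)
    ims.append(cv2.resize(p[v-60:v+60,u-60:u+60],(400,400),interpolation=cv2.INTER_CUBIC))
cv2.imwrite("pics/p1.png",np.hstack(ims)[:,:,::-1])
```

```text
t 5.0 pos [0.4939 0.0331 0.0598] head 77.4 tilt [-0.002 -0.001 -1.   ] w 0.0456 F [-0.05  0.32 -2.51] q7 1.25
  shift [-0.0004  0.0005  0.0383] roll 0.0
```

View pics/p1.png

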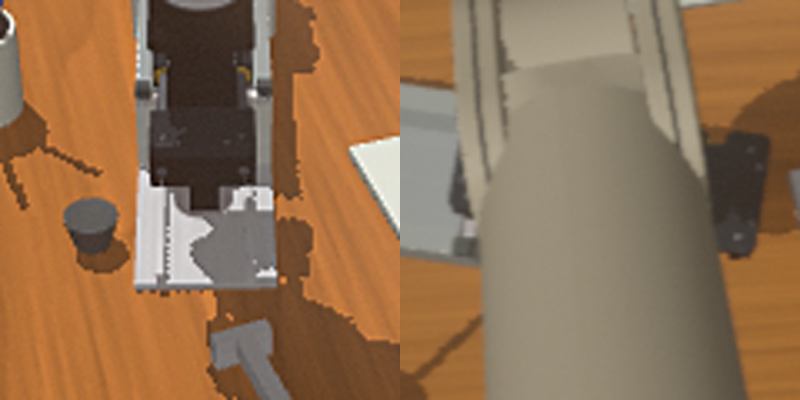

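The flask hangs centred between the rails in the side view, with the finger at about (205,205) of the crop and the rails at 165 and 255. Lowering it.

Call:
move_arm(series=[[0,0,0.015,0],[0,0,0.028,0],[0,0,0.034,0],[0,0,0.0375,0],[0,0,0.039,0],[0,0,0.039,0]])

```text
time: 5.7
ee_pos: [0.4943, 0.0333, 0.0217]
eef_rot: [0.11, 0.994, 0.0, 0.0]
ft_force: [0.1, -0.0, -3.1]
width: 0.0456
```

Call:
move_arm(series=[[0,0,0.001,0],[0,0,0.001,0],[0,0,0.0018,0],[0,0,0.0018,0]])

```text
time: 6.1
ee_pos: [0.4944, 0.0333, 0.0204]
eef_rot: [0.11, 0.994, 0.0, 0.0]
ft_force: [-3.4, -0.3, 7.0]
width: 0.0453
```

Call:
move_arm(series=[[0,0,-0.0005,0],[0,0,-0.0005,0],[0,0,-0.0005,0],[0,0,-0.0005,0],[0,0,-0.0005,0],[0,0,-0.0005,0],[0,0,-0.03,0],[0,0,-0.07,0],[0,0,-0.11,0],[0,0,-0.15,0],[0,0,-0.15,0]], claw=1)

```text
time: 7.2
ee_pos: [0.497, 0.0336, 0.175]
eef_rot: [0.11, 0.994, 0.002, 0.004]
ft_force: [1.0, 0.2, -0.1]
width: 0.0871
```

Run:
```python
from h import *
# pusher: axis & grip
hd=.5*(98.26+97.38)
f=np.array([.4913,-.0899]); dp=np.array([np.cos(np.radians(hd)),np.sin(np.radians(hd))])
print("handle from face",f-.22*dp,"rect .5226,-.309", "heading face-handle",np.degrees(np.arctan2(*(f-np.array([.5226,-.309]))[::-1])), np.linalg.norm(f-np.array([.5226,-.309])))
go([.522,-.308,.16],hd-90)
p,dd=imaging.camera("side");cv2.imwrite("pics/s2.png",p[:,:,::-1])
C=cloud("side",dd)
m=(C[...,2]>.038)&(C[...,2]<.05)&(np.hypot(C[...,0]-.494,C[...,1]-.033)<.04)
print(C[m].mean(0),loc(C[m].mean(0)),m.sum())
```

```text
handle from face [ 0.52123351 -0.30785409] rect .5226,-.309 heading face-handle 98.13010235415597 0.22132442251138937
t 7.2 pos [0.497  0.0336 0.175 ] head 77.39 tilt [ 0.008  0.002 -1.   ] w 0.0871 F [ 0.97  0.16 -0.14] q7 1.21
  shift [-0.0989 -0.328   0.0145] roll 1.2143
[0.49457901 0.02895739 0.04475522] [[-0.0994 -0.0012]] 187
```

View pics/s2.png

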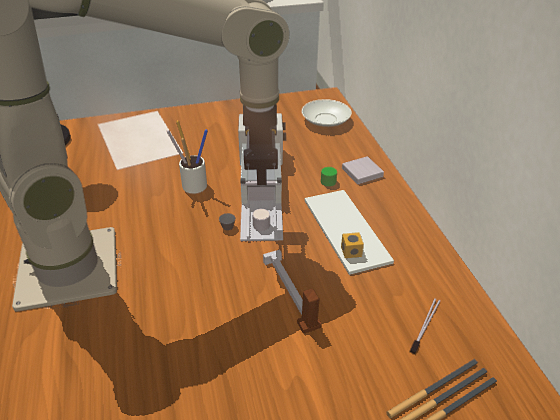

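Call:
move_arm(series=[[0,0,-0.02,0],[-0.01,-0.03,-0.025,0.1],[-0.02,-0.07,-0.025,0.2],[-0.03,-0.105,-0.025,0.3],[-0.04,-0.14,-0.025,0.4],[-0.05,-0.17,-0.025,0.5],[-0.06,-0.2,-0.025,0.6],[-0.07,-0.23,-0.025,0.7],[-0.08,-0.26,-0.025,0.8],[-0.088,-0.29,-0.025,0.9],[-0.095,-0.31,-0.02,1.0],[-0.099,-0.322,-0.01,1.1],[-0.099,-0.328,0,1.2],[-0.099,-0.328,0.01,1.214],[-0.099,-0.328,0.014,1.214],[-0.099,-0.328,0.014,1.214]])

```text
time: 8.85
ee_pos: [0.519, -0.3074, 0.1546]
eef_rot: [0.656, 0.755, -0.0, -0.001]
ft_force: [0.5, -0.1, 0.2]
width: 0.0868
```

Run:
```python
from h import *
go([.522,-.308,.061],7.9)
```

```text
t 8.85 pos [ 0.519  -0.3074  0.1546] head 8.03 tilt [-0.002  0.001 -1.   ] w 0.0868 F [ 0.52 -0.1   0.22] q7 0.78
  shift [-0.0011  0.003   0.0936] roll 0.0022
```

Call:
move_arm(series=[[-0.001,0.003,0.03,0.002],[-0.001,0.003,0.06,0.002],[-0.001,0.003,0.08,0.002],[-0.001,0.003,0.09,0.002],[-0.001,0.003,0.0935,0.002],[-0.001,0.003,0.0935,0.002]])

```text
time: 9.45
ee_pos: [0.5228, -0.309, 0.0628]
eef_rot: [0.658, 0.753, 0.0, 0.0]
ft_force: [0.3, -0.0, 0.3]
width: 0.0869
```

Call:
move_arm(series=[[0,0,0,0],[0,0,0,0],[0,0,0,0],[0,0,0,0],[0,0,0,0],[0,0,0,0],[0,0,0,0],[0,0,0,0],[0,0,0,0]], claw=-1, newtons=60)

```text
time: 10.35
ee_pos: [0.5224, -0.309, 0.0622]
eef_rot: [0.658, 0.753, 0.0, -0.0]
ft_force: [1.7, 0.8, -1.4]
width: 0.0237
```

Call:
move_arm(series=[[0,0,-0.01,0],[0,0,-0.02,0],[0,0,-0.03,0],[0,0,-0.03,0],[0,0,-0.03,0]])

```text
time: 10.85
ee_pos: [0.5226, -0.309, 0.0926]
eef_rot: [0.658, 0.753, 0.0, 0.0]
ft_force: [-1.5, -0.1, -3.6]
width: 0.0233
```

Run:
```python
from h import *
go(cab(-.45,0,.09),77.4-90)
for n in("side","top"):
    p,dd=imaging.camera(n);cv2.imwrite(f"pics/{n}3.png",p[:,:,::-1]);C=cloud(n,dd)
    hsv=cv2.cvtColor(p,cv2.COLOR_RGB2HSV)
    m=(C[...,2]>.03)&(C[...,2]<.09)&(C[...,1]<-.07)&(C[...,1]>-.29)&(abs(C[...,0]-.5)<.06)&(hsv[...,1]<90)
    P=C[m]
    print(n,m.sum())
    for a in np.arange(-.28,-.07,.03):
        k=P[(P[:,1]>a)&(P[:,1]<a+.03)]; 
        if len(k)>3: print(a.round(2),np.median(k,0).round(4))
    k=P[P[:,1]>P[:,1].max()-.03]; print("head end",k[:,:2].min(0),k[:,:2].max(0))
```

```text
t 10.85 pos [ 0.5226 -0.309   0.0926] head 7.74 tilt [ 0.001 -0.    -1.   ] w 0.0233 F [-1.48 -0.08 -3.65] q7 0.81
  shift [ 0.0102 -0.105   0.0025] roll 0.355
side 338
-0.28 [ 0.5115 -0.263   0.0532]
-0.25 [ 0.5086 -0.2335  0.0551]
-0.22 [ 0.5048 -0.2166  0.0508]
-0.16 [ 0.4994 -0.1375  0.0566]
-0.13 [ 0.4906 -0.1056  0.0537]
-0.1 [ 0.4989 -0.096   0.0565]
head end [ 0.47185343 -0.11728978] [ 0.51570933 -0.08743497]
top 681
-0.28 [ 0.515  -0.2652  0.0559]
-0.25 [ 0.5109 -0.2353  0.0554]
-0.22 [ 0.5067 -0.2047  0.0558]
-0.19 [ 0.5024 -0.1752  0.0559]
-0.16 [ 0.4982 -0.1449  0.0558]
-0.13 [ 0.4932 -0.1127  0.056 ]
-0.1 [ 0.4928 -0.0939  0.0559]
head end [ 0.46964973 -0.11511685] [ 0.51358621 -0.08587653]
```

View pics/side3.png

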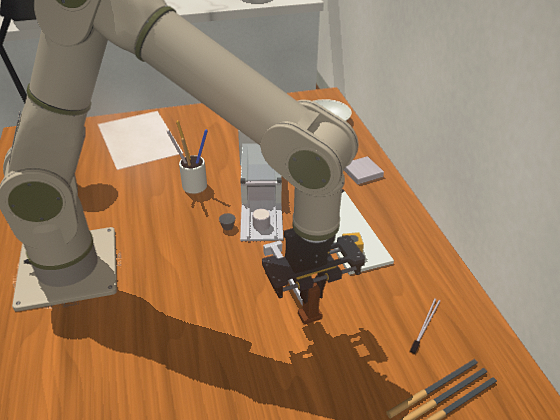

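The pusher is gripped and level, with its bar top at 56 mm along the whole length. The flask stands upright on the runway at side (262,214). Next I align the pusher behind the runway.

Run:
```python
from h import *
go(cab(-.40,0,.0925),77.4-90-.2)
```

```text
t 10.95 pos [ 0.5222 -0.3088  0.0919] head 7.74 tilt [-0.  0. -1.] w 0.0236 F [-0.14 -0.6  -1.18] q7 0.81
  shift [ 0.0568 -0.0873 -0.0005] roll 0.3585
```

Call:
move_arm(series=[[0.005,-0.01,-0.002,0.03],[0.01,-0.02,-0.002,0.07],[0.018,-0.03,-0.002,0.12],[0.026,-0.042,-0.002,0.17],[0.034,-0.055,-0.002,0.22],[0.042,-0.067,-0.002,0.27],[0.05,-0.078,-0.002,0.32],[0.056,-0.085,-0.002,0.35],[0.057,-0.087,-0.002,0.358],[0.057,-0.087,-0.002,0.358],[0.057,-0.087,-0.002,0.358]])

```text
time: 12.05
ee_pos: [0.4289, -0.2644, 0.0942]
eef_rot: [0.781, 0.624, 0.0, 0.0]
ft_force: [0.6, 0.4, -2.0]
width: 0.0239
```

Run:
```python
from h import *
go(cab(-.40,0,.0715),77.4-90-.2)
p,dd=imaging.camera("top");cv2.imwrite("pics/t4.png",p[:,:,::-1]);C=cloud("top",dd)
hsv=cv2.cvtColor(p,cv2.COLOR_RGB2HSV)
m=(C[...,2]>.045)&(C[...,2]<.07)&(hsv[...,1]<90)
q=C[m]; L=loc(q); k=(abs(L[:,1])<.05)&(L[:,0]<-.12)&(L[:,0]>-.4); L=L[k];q=q[k]
for a in np.arange(-.38,-.15,.02):
    j=(L[:,0]>a)&(L[:,0]<a+.02)
    if j.sum()>3: print(a.round(2),L[j].mean(0).round(4),L[j,1].min(),L[j,1].max(),q[j,2].mean().round(4))
print("face",L[:,0].max())
m=(C[...,2]>.038)&(C[...,2]<.05)&(np.hypot(C[...,0]-.494,C[...,1]-.033)<.04);print("flask",loc(C[m].mean(0)),m.sum(),C[m][:,2].mean())
m=(C[...,2]>.012)&(C[...,2]<.02)&(np.hypot(C[...,0]-.49,C[...,1]-.033)<.07)
```

```text
t 12.05 pos [ 0.4289 -0.2644  0.0942] head -12.73 tilt [ 0. -0. -1.] w 0.0239 F [ 0.58  0.41 -1.96] q7 0.39
  shift [-0.     -0.0008  0.0227] roll 0.0012
-0.38 [-0.3702  0.0005] -0.0074 0.0074 0.058
-0.36 [-0.3498  0.0009] -0.0071 0.0073 0.0574
-0.34 [-0.3296  0.0008] -0.0067 0.0072 0.0578
-0.32 [-0.3097  0.0006] -0.0076 0.0073 0.0574
-0.3 [-0.2901  0.001 ] -0.0068 0.0076 0.0576
-0.28 [-0.2701  0.0009] -0.0069 0.0075 0.0575
-0.26 [-0.2501  0.001 ] -0.0066 0.0074 0.0578
-0.24 [-0.23    0.0011] -0.0065 0.0076 0.0581
-0.22 [-0.2099  0.0011] -0.0063 0.0075 0.0572
-0.2 [-0.1875  0.0011] -0.0215 0.0223 0.0581
-0.18 [-0.1789  0.0016] -0.0188 0.0223 0.0577
face -0.178
flask [[-0.0932  0.002 ]] 298 0.04468396200821508
```

View pics/t4.png

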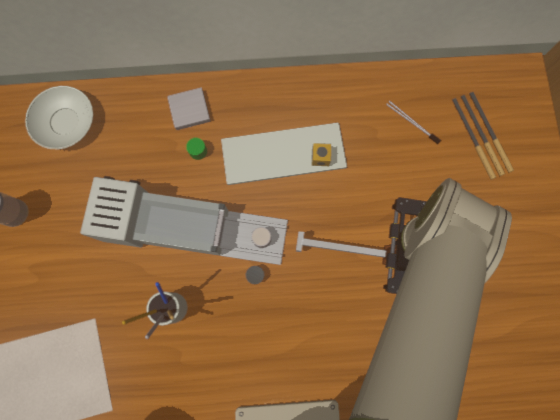

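Top view: the bar lies on the runway axis to about 1 mm, with the head at (300,242), the flask at (261,237) and the flap line at (218,230). Lowering, then pushing.

Call:
move_arm(series=[[0,0,0.008,0],[0,0,0.016,0],[0,0,0.021,0],[0,0,0.0227,0],[0.01,0,0.0227,0],[0.02,0,0.0227,0],[0.03,0,0.0227,0],[0.04,0,0.0227,0],[0.048,0,0.0227,0],[0.053,0,0.0227,0],[0.057,0,0.0227,0],[0.061,0,0.0227,0],[0.065,0,0.0227,0],[0.07,0,0.0227,0],[0.075,0,0.0227,0],[0.08,0,0.0227,0],[0.08,0,0.0227,0]])

```text
time: 13.8
ee_pos: [0.4465, -0.1852, 0.0715]
eef_rot: [0.781, 0.624, 0.0, -0.0]
ft_force: [-0.2, -0.1, -3.4]
width: 0.0233
```

Run:
```python
from h import *
go(cab(-.133,0,.0715),77.4-90-.2); print(loc(read_state()["ee_pos"]))
p,dd=imaging.camera("side");C=cloud("side",dd);cv2.imwrite("pics/s5.png",cv2.resize(p[120:280,200:400],(750,600),interpolation=cv2.INTER_CUBIC)[:,:,::-1])
p,dd=imaging.camera("top");C=cloud("top",dd)
L=loc(C.reshape(-1,3)).reshape(420,560,2);m=(C[...,2]>.036)&(C[...,2]<.055)&(abs(L[...,1])<.035)&(L[...,0]<0)&(L[...,0]>-.13)
print(L[m].mean(0),m.sum());m=(C[...,2]>.026)&(C[...,2]<.045)&(abs(L[...,1])<.006)&(L[...,0]<-.12)&(L[...,0]>-.3);print("bar top",C[m][:,2].mean())
```

```text
t 13.8 pos [ 0.4465 -0.1852  0.0715] head -12.72 tilt [ 0.     0.001 -1.   ] w 0.0233 F [-0.24 -0.07 -3.37] q7 0.21
  shift [ 1.859e-01 -1.300e-03  1.000e-04] roll 0.0015
[[-0.3189 -0.0008]]
[-0.08045553  0.00183504] 371
bar top 0.03556823881662262
```

View pics/s5.png

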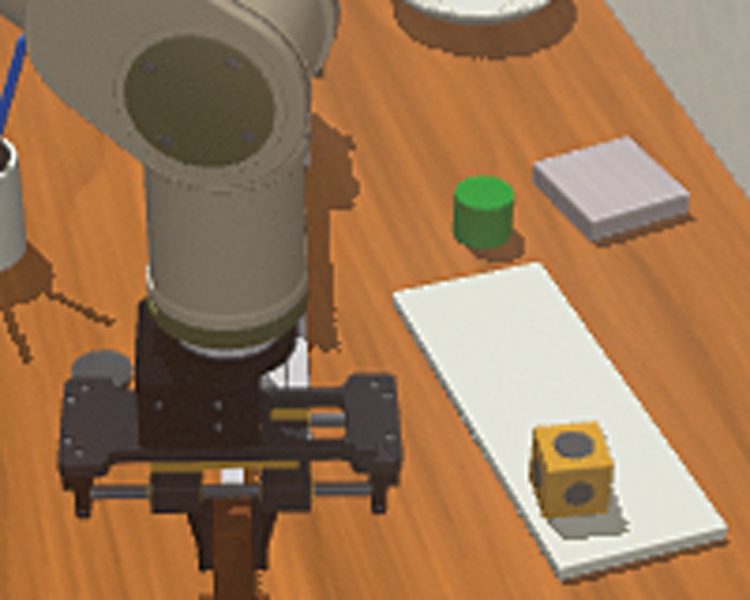

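Call:
move_arm(series=[[0.005,0,0,0],[0.011,0,0,0],[0.017,0,0,0],[0.023,0,0,0],[0.029,0,0,0],[0.035,0,0,0],[0.041,-0.001,0,0],[0.047,-0.001,0,0],[0.053,-0.001,0,0],[0.059,-0.001,0,0],[0.065,-0.001,0,0],[0.071,-0.001,0,0],[0.077,-0.001,0,0],[0.083,-0.001,0,0],[0.089,-0.001,0,0],[0.095,-0.001,0,0],[0.1,-0.001,0,0],[0.105,-0.001,0,0]])

```text
time: 15.7
ee_pos: [0.4685, -0.0831, 0.0715]
eef_rot: [0.781, 0.624, 0.0, -0.0]
ft_force: [-0.1, -2.6, -1.4]
width: 0.0238
```

Run:
```python
from h import *
go(cab(-.133,0,.0715),77.4-90-.2); print(loc(read_state()["ee_pos"]))
p,dd=imaging.camera("top");C=cloud("top",dd);cv2.imwrite("pics/t6.png",cv2.resize(p[170:290,130:330],(800,480),interpolation=cv2.INTER_CUBIC)[:,:,::-1])
```

```text
t 15.7 pos [ 0.4685 -0.0831  0.0715] head -12.77 tilt [-0.  0. -1.] w 0.0238 F [-0.15 -2.58 -1.38] q7 -0.04
  shift [ 0.0814 -0.0004  0.    ] roll 0.0005
[[-2.144e-01 -1.000e-04]]
```

View pics/t6.png

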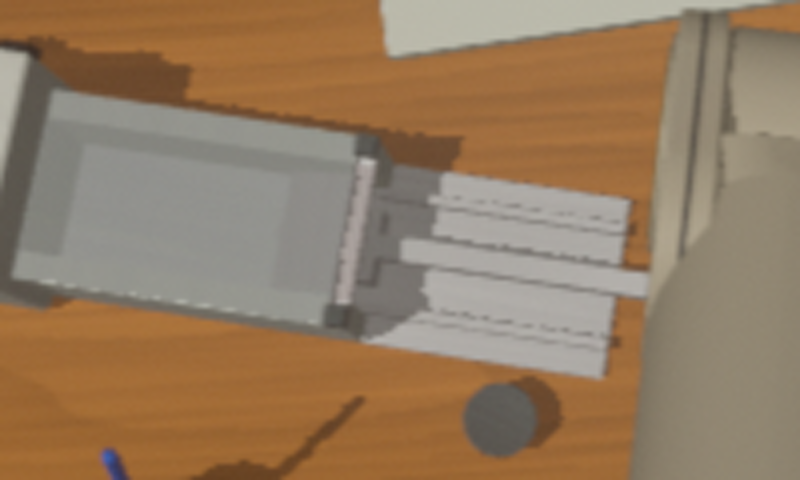

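The flap is riding open, seen as a lighter band behind the lintel at (310,230). The head is centred in the gate at (375,250). Pushing on.

Call:
move_arm(series=[[0.005,0,0,0],[0.011,0,0,0],[0.017,0,0,0],[0.023,0,0,0],[0.029,0,0,0],[0.035,0,0,0],[0.041,0,0,0],[0.047,0,0,0],[0.053,0,0,0],[0.059,0,0,0],[0.064,0,0,0],[0.069,0,0,0],[0.073,0,0,0],[0.077,0,0,0],[0.08,0,0,0],[0.082,0,0,0],[0.083,0,0,0],[0.083,0,0,0]])

```text
time: 17.55
ee_pos: [0.4868, -0.0025, 0.0715]
eef_rot: [0.781, 0.624, 0.0, -0.0]
ft_force: [0.6, 0.7, -3.4]
width: 0.0237
```

Run:
```python
from h import *
go(cab(-.40,0,.0715),77.4-90-.2); print(loc(read_state()["ee_pos"]))
a,_=imaging.camera("side"); p,dd=imaging.camera("top");
cv2.imwrite("pics/t7.png",np.hstack([cv2.resize(p[170:290,130:330],(480,400),interpolation=cv2.INTER_CUBIC),cv2.resize(a[130:260,210:310],(310,400),interpolation=cv2.INTER_CUBIC)])[:,:,::-1])
```

```text
t 17.55 pos [ 0.4868 -0.0025  0.0715] head -12.77 tilt [ 0.  0. -1.] w 0.0237 F [ 0.57  0.72 -3.39] q7 -0.2
  shift [-0.2683  0.0006 -0.    ] roll 0.0005
[[-0.1317 -0.0005]]
```

View pics/t7.png

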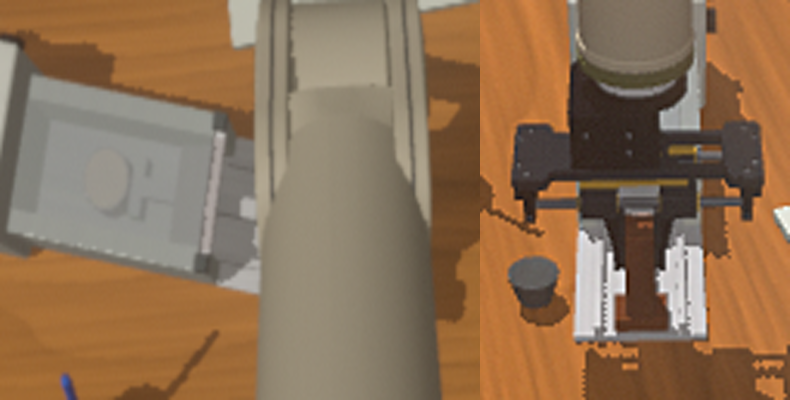

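The clear roof shows the flask deep inside at (107,180), just ahead of the head at (140,185). Drawing the pusher back out.

Call:
move_arm(series=[[-0.005,0,0,0],[-0.015,0,0,0],[-0.025,0,0,0],[-0.035,0,0,0],[-0.045,0,0,0],[-0.055,0,0,0],[-0.065,0,0,0],[-0.075,0,0,0],[-0.085,0,0,0],[-0.095,0,0,0],[-0.105,0,0,0],[-0.12,0,0,0],[-0.14,0,0,0],[-0.16,0,0,0],[-0.18,0,0,0],[-0.2,0,0,0],[-0.22,0,0,0],[-0.24,0,0,0],[-0.26,0,0,0],[-0.27,0,0,0]])

```text
time: 19.65
ee_pos: [0.4263, -0.2679, 0.0716]
eef_rot: [0.782, 0.623, -0.0, 0.0]
ft_force: [-0.1, -0.1, -1.5]
width: 0.0234
```

Run:
```python
from h import *
go(cab(-.415,0,.063),77.4-90-.2); print(loc(read_state()["ee_pos"]))
a,_=imaging.camera("side"); p,dd=imaging.camera("top");
cv2.imwrite("pics/t8.png",np.hstack([cv2.resize(p[170:290,130:330],(480,400),interpolation=cv2.INTER_CUBIC),cv2.resize(a[130:260,210:310],(310,400),interpolation=cv2.INTER_CUBIC)])[:,:,::-1])
```

```text
t 19.65 pos [ 0.4263 -0.2679  0.0716] head -12.88 tilt [ 0.    -0.001 -1.   ] w 0.0234 F [-0.06 -0.11 -1.46] q7 0.42
  shift [-0.011   0.001   0.0086] roll -0.0013
[[-0.404   0.0009]]
```

View pics/t8.png

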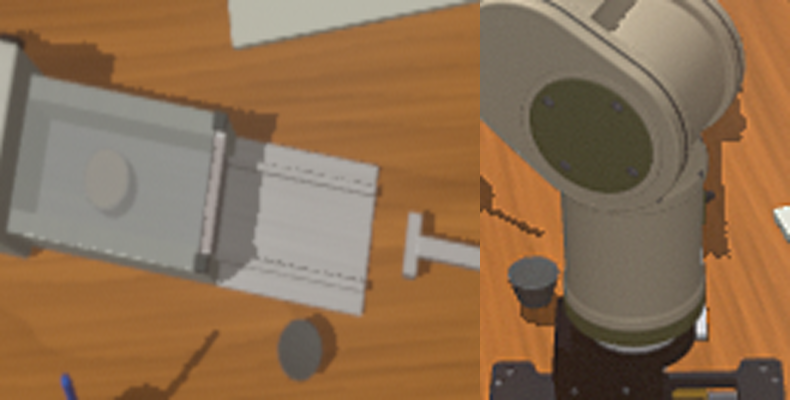

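The flask stayed at (108,180), the flap band is gone, and the head is clear of the runway at (412,245). Setting the pusher down.

Call:
move_arm(series=[[0,0,0.004,0],[0,0,0.007,0],[0,0,0.0085,0],[0,0,0.0092,0],[0,0,0.0097,0],[0,0,0.0097,0]])

```text
time: 20.35
ee_pos: [0.4273, -0.2654, 0.0621]
eef_rot: [0.781, 0.624, 0.0, -0.0]
ft_force: [-1.8, 2.6, 3.2]
width: 0.0233
```

Contact felt: the force went from -1.5 to +3.2 N. Releasing and rising.

Call:
move_arm(series=[[0,0,0,0],[0,0,0,0],[0,0,0,0],[0,0,0,0],[0,0,0,0],[0,0,0,0],[0,0,0,0],[0,0,-0.02,0],[0,0,-0.05,0],[0,0,-0.09,0],[0,0,-0.13,0],[-0.03,0,-0.16,0],[-0.07,0,-0.17,0],[-0.11,0,-0.17,0],[-0.14,0,-0.17,0],[-0.14,0,-0.17,0],[-0.14,0,-0.17,0]], claw=1)

```text
time: 22.05
ee_pos: [0.3957, -0.4028, 0.2315]
eef_rot: [0.782, 0.623, -0.0, -0.0]
ft_force: [0.5, 1.2, 0.6]
width: 0.087
```

Run:
```python
from h import *
go(cab(-.415,0,.063),77.4-90-.2)
for n in("side","top"):
    p,dd=imaging.camera(n);cv2.imwrite(f"pics/{n}9.png",p[:,:,::-1]);C=cloud(n,dd)
    for nm,c,z in(("pushertop",cab(-.40),.1),("block",(.684,-.122),.0564),("crucible",(.4067,.0561),.03)):
        m=(abs(C[...,2]-z)<.008)&(np.hypot(C[...,0]-c[0],C[...,1]-c[1])<.04); print(n,nm,C[m].mean(0).round(4),m.sum())
    L=loc(C.reshape(-1,3)).reshape(420,560,2)
    m=(C[...,2]>.02)&(C[...,2]<.034)&(abs(L[...,1])<.03)&(L[...,0]<-.16)&(L[...,0]>-.37);print("face",L[m][:,0].max(),C[m][:,2].mean())
    if n=="side":cv2.imwrite("pics/flap9.png",cv2.resize(p[130:260,210:310],(460,598),interpolation=cv2.INTER_CUBIC)[:,:,::-1])
```

```text
t 22.05 pos [ 0.3957 -0.4028  0.2315] head -12.87 tilt [-0.001  0.    -1.   ] w 0.087 F [0.46 1.17 0.64] q7 0.66
  shift [0.1273 0.001  0.1685] roll -0.0012
side pushertop [ 0.4281 -0.2685  0.0999] 156
side block [ 0.6858 -0.1285  0.0562] 274
side crucible [0.3971 0.0548 0.0297] 61
face -0.2664 0.026853481453369125
top pushertop [ 0.4265 -0.2623  0.0995] 178
top block [ 0.6838 -0.1216  0.0562] 339
top crucible [0.4067 0.0561 0.0299] 273
face -0.1792 0.026195154660814717
```

View pics/side9.png

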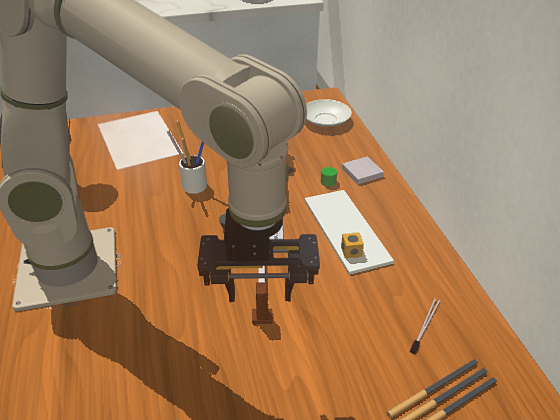

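View pics/flap9.png

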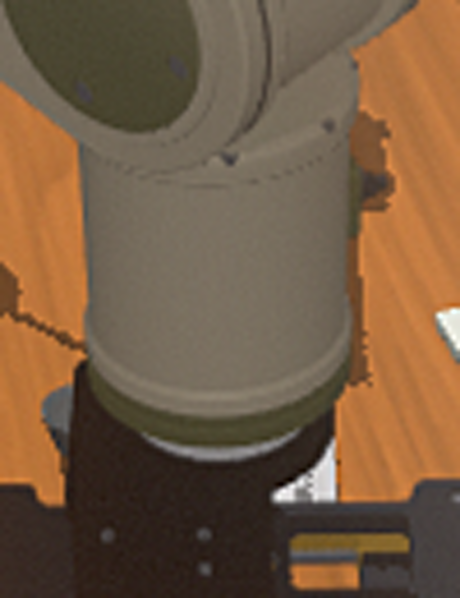

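View pics/top9.png

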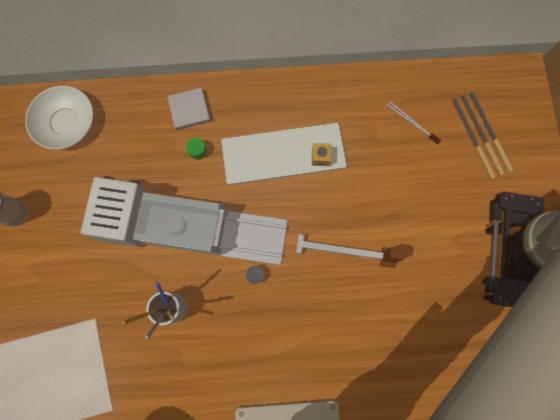

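The pusher stands on the bench and everything else is in place. The arm hides the flap in the side view, so I move it aside to check.

Call:
move_arm(series=[[0,0.03,-0.02,0],[0,0.07,-0.04,0],[0,0.11,-0.04,0],[0,0.15,-0.04,0],[0,0.18,-0.04,0],[0,0.2,-0.04,0],[0,0.2,-0.04,0],[0,0.2,-0.04,0]])

```text
time: 22.95
ee_pos: [0.5914, -0.4458, 0.2715]
eef_rot: [0.781, 0.624, -0.0, -0.0]
ft_force: [-0.9, -1.0, -0.1]
width: 0.0869
```

Run:
```python
from h import *
p,dd=imaging.camera("side");cv2.imwrite("pics/flapA.png",cv2.resize(p[130:340,200:340],(400,600),interpolation=cv2.INTER_CUBIC)[:,:,::-1])
p0=np.load("side0.npz")["p"]
C=cloud("side",dd);L=loc(C.reshape(-1,3)).reshape(420,560,2)
m=(abs(L[...,1])<.025)&(C[...,2]>.02)&(C[...,2]<.06)&(abs(L[...,0])<.03)
for z in(.02,.03,.04,.05):
    k=m&(abs(C[...,2]-z)<.005);print(z,k.sum(),np.median(L[k][:,0]))
C0=np.load("sideC.npy");L=loc(C0.reshape(-1,3)).reshape(420,560,2)
m=(abs(L[...,1])<.025)&(C0[...,2]>.02)&(C0[...,2]<.06)&(abs(L[...,0])<.03)
for z in(.02,.03,.04,.05):
    k=m&(abs(C0[...,2]-z)<.005);print("start",z,k.sum(),np.median(L[k][:,0]))
C=cloud("top",imaging.camera("top")[1]); print(read_state()["time"],read_state()["ft_force"])
```

```text
0.02 22 0.0009
0.03 51 0.0004
0.04 52 0.0002
0.05 56 0.00065
start 0.02 25 0.0018
start 0.03 47 0.0002
start 0.04 55 0.0007
start 0.05 51 0.0006
23.05 [-0.02668514  0.72837609 -0.0996431 ]
```

View pics/flapA.png

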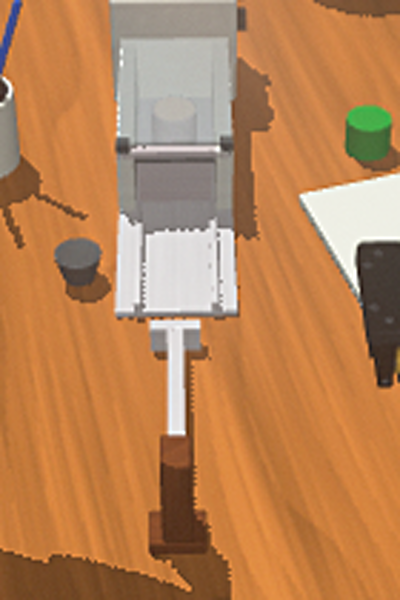

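The flap hangs shut at (178,180), in the same plane as at the start to within 1 mm. The flask stands upright inside at (175,120), and the pusher stands free at (178,490). Handing in.

Run:
```python
from h import *
print(r.close_job())
```

```text
the job is handed in; nothing more can be done
None
```

The job is done and handed in at about 23 s of the 64 s allowed; closing the job reports no verdict.

**What I did:** I picked the steel flask off the board, stood it on the runway about 95 mm before the flap and let go. I then gripped the pusher by its handle and pushed the flask in until the head's face was about 88 mm past the gate. The flap rode open over the flask. I drew the pusher back out, stood it on the bench beyond the runway and released it.

**Last checks:**
- **Flask:** it looks upright through the clear roof in both views, well behind the flap. By eye it is about 0.12 m past the gate; I did not measure that.
- **Flap:** it hangs in the same plane as at the start, within 1 mm by depth.
- **Pusher:** it stands upright on the bench with its head's face about 0.18 m before the flap. The gripper is clear of everything.
- **Bystanders:** the top view shows the dapping block and crucible unmoved (under 1 mm). The tool pot I checked only by eye.

**Disagreements:** with the arm partly in the way, the side view put the block about 7 mm and the crucible about 10 mm off, and misread the pusher face. I relied on the clear top view for these.

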